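Return the snap gauge to its own rack slot by feel

TASK

Take the blue-gripped snap gauge out of the tilted bench stand and put it back in the slanted gauge rack, in its own slot. The three empty slots look alike but are not equally deep, and only one of them lets this gauge go fully home, with the underside of its grip flush on the rim of the slot: find that one by feel. It is a precision gauge, so never force it against a stop or let it drop, leave it released and at rest, and do not disturb the red gauge or the other things on the bench.

Things in the scene. Friction and masses are not known exactly. Their poses are not given: they have to be found in the camera images.
- gauge: blue snap gauge: flat C-shaped steel plate 8 mm thick (x), 100 mm wide (y), reaching 70 mm below its origin (two legs, 44 mm gap), under a blue grip bar 18 mm thick (x), 96 mm wide, z 0 to +42 mm. Origin: middle of the grip's underside; z up through the grip. Pinch the grip across its 18 mm. 0.3 to 0.52 kg. Starts leaning 25 degrees in the stand, its top away from the robot
- stand: dark grey cast bench stand with star knob, fixed, foot about 170 x 115 mm, its -x side away from the robot. Origin: middle of the foot's underside, z up. Its cradle tilts 25 degrees to -x: an open channel 18 mm deep for the gauge's feet and a back plate on its -x side, 58 mm up from the channel floor. The gauge comes out by pulling it 30 mm or more along its own z
- rack: gauge rack, fixed, its -x end away from the robot: four alike grey metal pockets between two dark cheeks, 237 mm (x) by 146 mm (y). Origin on the bench under the middle between slots 2 and 3, z up. Along x, 58 mm apart, stand slot 1, slot 2, slot 3 and the pocket of the red gauge; mouths 96 mm above the bench. All pockets lean 22 degrees from vertical, mouths towards -x. The hidden slot floors (floor_deep, floor_mid, floor_short) are parts of the rack
- slot_1: empty slot 1 of the rack, at its -x end. Origin: middle of its mouth, in the plane of the flat rim; z points out along the slant, y along the slot, x across it. Mouth 12 x 108 mm, straight walls; pocket 28 x 126 mm outside. Depth unknown: 77 mm in one slot (right for the gauge), in the other two a floor at 42 or 54 mm stops it 28 or 16 mm short of home; which is which varies and must be felt
- slot_2: empty slot 2 of the rack, the middle one. Origin: middle of its mouth, in the plane of the flat rim; z points out along the slant, y along the slot, x across it. Mouth 12 x 108 mm, straight walls; pocket 28 x 126 mm outside. Depth unknown: 77 mm in one slot (right for the gauge), in the other two a floor at 42 or 54 mm stops it 28 or 16 mm short of home; which is which varies and must be felt
- slot_3: empty slot 3 of the rack, next to the red gauge. Origin: middle of its mouth, in the plane of the flat rim; z points out along the slant, y along the slot, x across it. Mouth 12 x 108 mm, straight walls; pocket 28 x 126 mm outside. Depth unknown: 77 mm in one slot (right for the gauge), in the other two a floor at 42 or 54 mm stops it 28 or 16 mm short of home; which is which varies and must be felt
- red_gauge: a like snap gauge with a red grip, loose, standing home in the fourth pocket of the rack; stays there. Same shape and origin as the blue gauge
- bearing: loose steel ball bearing lying on the bench, 62 mm across, 20 mm high, origin under its centre; bystander
- v_block: loose steel V-block on the bench, 60 x 52 mm, 38 mm high, origin under its centre; bystander
- caliper: loose dial caliper lying on the bench, 215 mm long (x), about 60 mm wide, 13 mm high, origin under the middle of its beam; bystander
Mind the look-alikes: they are no part of the job. Leave any brown look-alike of the gauge alone.

How it is judged:
At the end, for the whole second after the job is handed in: The blue gauge stands released and at rest in one of the three slots, fully home: the underside of its grip within 3 mm of the rim's plane, within 5 mm across and 8 mm along of the slot's middle, leaning as the slot does within 0.06 rad. Only the deep slot allows this (((z of gauge in the frame of slot_1 between -0.003 and 0.003 m and x of gauge in the frame of slot_1 between -0.005 and 0.005 m and y of gauge in the frame of slot_1 between -0.008 and 0.008 m and angle between the z axis of gauge and the z axis of slot_1, either way round below 0.06 rad) or (z of gauge in the frame of slot_2 between -0.003 and 0.003 m and x of gauge in the frame of slot_2 between -0.005 and 0.005 m and y of gauge in the frame of slot_2 between -0.008 and 0.008 m and angle between the z axis of gauge and the z axis of slot_2, either way round below 0.06 rad) or (z of gauge in the frame of slot_3 between -0.003 and 0.003 m and x of gauge in the frame of slot_3 between -0.005 and 0.005 m and y of gauge in the frame of slot_3 between -0.008 and 0.008 m and angle between the z axis of gauge and the z axis of slot_3, either way round below 0.06 rad)) and linear speed of gauge below 0.02 m/s and angular speed of gauge below 0.3 rad/s and contact force between gauge and stand below 0.01 N); the robot touches nothing.
It fails at once if the gauge is forced: more than 80 N between it and the rack (contact force between gauge and rack above 80 N or contact force between gauge and slot_1 above 80 N or contact force between gauge and slot_2 above 80 N or contact force between gauge and slot_3 above 80 N or contact force between gauge and floor_deep above 80 N or contact force between gauge and floor_mid above 80 N or contact force between gauge and floor_short above 80 N).
It fails at once if the gauge is let drop: faster than 0.3 m/s in a slot, less than 30 mm from home ((z of gauge in the frame of slot_1 between -0.01 and 0.03 m and x of gauge in the frame of slot_1 between -0.006 and 0.006 m and y of gauge in the frame of slot_1 between -0.01 and 0.01 m and linear speed of gauge above 0.3 m/s) or (z of gauge in the frame of slot_2 between -0.01 and 0.03 m and x of gauge in the frame of slot_2 between -0.006 and 0.006 m and y of gauge in the frame of slot_2 between -0.01 and 0.01 m and linear speed of gauge above 0.3 m/s) or (z of gauge in the frame of slot_3 between -0.01 and 0.03 m and x of gauge in the frame of slot_3 between -0.006 and 0.006 m and y of gauge in the frame of slot_3 between -0.01 and 0.01 m and linear speed of gauge above 0.3 m/s)).
It fails at once if the red gauge is moved by more than 10 mm (distance of red_gauge from where it was at the start of the episode above 0.01 m).
It fails at once if the bearing, the V-block or the caliper is moved by more than 15 mm (distance of any of bearing, v_block, caliper from where it was at the start of the episode above 0.015 m).
It also fails if it takes over 64 s, if anything falls off the work surface, if the arm or the gripper's body presses on something with over 40 N, if the wrist force passes 120 N, or if a joint passes its speed limit or range.

ROBOT

A 6-joint arm with a two-finger parallel gripper is mounted at the origin on the work surface. World frame = base frame: x ahead of the robot, y to its left, z up, the work surface at z = 0. Lengths are in m, angles in rad, forces in N, time in s.
With the tool pointing down it reaches from about 0.4 to 0.825 m from the base axis. Payload 7 kg.
Tool frame: the origin (TCP) lies on the centre line of the jaws, within the pads' length; the fingertips stand tip_reach ahead of it and the grasp point (between the pads) is the TCP (tip_reach is the distance from the TCP to the fingertips, in m); z points along the fingers, y is the line along which they close (so a half turn about z gives the same grasp; the last joint's range is limited). The gripper opens to 88 mm and grips with 3 to 60 N. Pads are 19 mm wide; open, the fingers measure 130 mm over their backs; the gripper's body (78 mm by 193 mm) begins 47 mm behind the grasp point.
Start: joints at [1.598, 0.359, 0.012, 0, -1.224, -0.288], TCP at [0.174, 0.652, 0.246] pointing down, gripper open.
Joint ranges: [-3.07, 3.07], [-1.43, 2.12], [-1.02, 1.25], [-3.03, 1.67], [-3.05, -0], [-3.03, 3.03]. Speed limits (rad/s): [2.39, 2.39, 3.01, 3.14, 3.14, 3.14].

INTERFACE

Orientations are given as [roll, pitch, yaw] about the fixed x, y, z axes, in that order (R = Rz(yaw) Ry(pitch) Rx(roll)).
In Python, from station import get_state, grab_frame, calibration, job_done, find_in, mark_of, tip_reach gives the robot as it stands.
- The arm moves only by the shell command python3 -m handwheel 'ROWS' [OPENING] [FORCE]. ROWS is JSON, a list of rows, each an object with "delta_pos": the shift along the world's x, y, z in units of 30 mm (1.0 is 30 mm), a list of three; "dr": the turn, a rotation vector about the world's x, y, z in degrees, a list of three. In form: [{"delta_pos": [tx, ty, tz], "dr": [rx, ry, rz]}, ...]. A call has 1 to 10 rows; each row shifts and turns the commanded pose from where the row before left it; what a row does not reach is not made up. A row lasts 1/10 s, in which the tool goes at most 50 mm and 8.59 degrees, less where a joint would pass 70% of its speed; a pose out of reach is approached as far as the arm can. A call is refused whole if a number of a shift passes 1 or a number of a turn 8.59, either way. A call with a gripper value outside its range is refused whole. OPENING is the closure, from -1 (fully open) to 1 (shut), set as the call begins (- or left out, the last holds). The fingers move at their own pace and stop on an object; FORCE is the grip in N (left out, the last holds). Time passes only in rows, so rows that do not move let the fingers close. It gives the time, the measured TCP pose, the force, the opening and the grip force at its end, in the units of the state.
- get_state(): the state, without advancing time (a new reading comes with each control period).
- grab_frame(name): name is "scene" or "side" or "wrist"; returns the picture (480x640x3 uint8, red, green, blue); there is no depth.
- calibration(name): a dict with "fx", "fy", "cx", "cy" (pixels), "k1" (the pictures are not rectified: a ray, as slopes to the right and down, at radius r is drawn at 1 + k1 r^2 times it, then the intrinsics apply), "extrinsics" (4x4, takes a point from world to camera coordinates). Camera axes: x right, y down, z forward; pixel columns grow to the right and rows downward; lengths in m; the calibration is good to about 2 mm. A picture is of the moment at which its call begins: read the wrist's pose just before it. calibration takes no time and is no camera call; for the wrist camera it gives the pose at the moment of the call.
- job_done(): hands the job in; it is judged then, once.
Trained networks look in the newest picture that a camera, given by its name, has taken for a name from the list of things; names that differ only in an ending like _2 or _b are one class to them, and where a whole thing is asked for, a point or a joint stands for the part that bears it (a point fixed in the world has none). Each returns a list of dicts, best first, with "conf" (0 to 1); they miss things now and then, are a little off and sometimes report something else, mostly with a low value. They report only what shows in the picture. A call takes as long as a camera call. They do not tell look-alikes from the thing itself.
- find_in(camera, query): "location" ([column, row] in pixels, amid what is visible of it).
- mark_of(camera, query): "location" ([column, row] in pixels: a listed point, or the origin of a listed thing).
The state is a dict: "t": time; "q": joint angles; "qd": joint speeds; "joint_efforts": joint torques, N m; "eef_pos": TCP position; "ee_rot": TCP orientation; "force": force on the tool from outside, world axes, zero at the start; "moment": the same for the moment, N m; "width": finger opening in m; "gripper_force": force on a finger pad.
Only numpy, scipy, OpenCV 4.12 (cv2) and the standard library are available. Lean on these libraries where they do the work, as an engineer would, in place of code of your own. Each camera call takes 0.05 s, during which the arm holds its last target. There are 200 camera calls.

## Working session

There is one attempt and no reset: what is moved stays moved. The work goes in short steps, Python scripts to look and compute and a shell command to move; the robot and the scene stay as the last step left them, time stands still between calls to the robot, and variables do not carry over. Pictures are saved under pics/ and viewed, at most 10 in all, crops included, and the job is handed in when it is done.

```bash
mkdir -p pics; ls; python3 - <<'E'
from station import *
import cv2,json
s=get_state(); print({k:s[k] for k in ('t','eef_pos','ee_rot','width','force')}, tip_reach if not callable(tip_reach) else tip_reach())
for c in ('scene','side'):
    im=grab_frame(c); cv2.imwrite(f'pics/{c}0.png',im[:,:,::-1])
    K=calibration(c); print(c,K)
    for n in ('gauge','stand','rack','slot_1','slot_2','slot_3','red_gauge','bearing','v_block','caliper'):
        print(n,[([round(v) for v in d['location']],round(d['conf'],2)) for d in mark_of(c,n)][:4])
E
```

```text
pics
{'t': 0.0, 'eef_pos': array([0.17394796, 0.65174847, 0.24463181]), 'ee_rot': array([ 3.13998550e+00, -1.22048291e-04, -2.60923551e-01]), 'width': 0.08721078448003018, 'force': array([0.23287951, 0.94057139, 0.00152379])} 0.019
scene {'fx': 440.3676269075528, 'fy': 440.3676269075528, 'cx': 321.39437671027133, 'cy': 240.32017294756932, 'k1': -0.01199326836799587, 'extrinsics': array([[ 0.67522563,  0.73760886,  0.00187461, -0.34973492],
       [ 0.4224269 , -0.38461425, -0.82074807, -0.18287182],
       [-0.60467005,  0.55498202, -0.57128723,  1.33866149],
       [ 0.        ,  0.        ,  0.        ,  1.        ]])}
gauge [([152, 330], 0.97), ([344, 387], 0.92), ([258, 248], 0.72)]
stand [([254, 309], 0.84)]
rack [([375, 233], 0.75)]
slot_1 [([389, 202], 0.94), ([413, 216], 0.8), ([372, 203], 0.56)]
slot_2 [([389, 202], 0.94), ([413, 216], 0.8), ([372, 203], 0.56)]
slot_3 [([389, 202], 0.94), ([413, 216], 0.8), ([372, 203], 0.56)]
red_gauge [([355, 190], 0.65)]
bearing [([289, 253], 0.61)]
v_block [([221, 380], 0.75)]
caliper [([373, 324], 0.78)]
side {'fx': 582.0166131939606, 'fy': 582.0166131939606, 'cx': 318.8342140264032, 'cy': 247.01445610873074, 'k1': -0.012770989548322382, 'extrinsics': array([[-0.89076446, -0.45410707,  0.01803993,  0.50888848],
       [-0.29635412,  0.55031029, -0.78059773,  0.32676859],
       [ 0.34454739, -0.70067493, -0.62477335,  0.85413524],
       [ 0.        ,  0.        ,  0.        ,  1.        ]])}
gauge [([359, 203], 0.89), ([264, 225], 0.64), ([431, 226], 0.56)]
stand [([373, 265], 0.67)]
rack [([283, 408], 0.92)]
slot_1 [([304, 374], 0.72), ([266, 364], 0.59), ([388, 336], 0.35)]
slot_2 [([304, 374], 0.72), ([266, 364], 0.59), ([388, 336], 0.35)]
slot_3 [([304, 374], 0.72), ([266, 364], 0.59), ([388, 336], 0.35)]
red_gauge [([337, 389], 0.76)]
bearing [([385, 335], 0.82)]
v_block [([355, 216], 0.74)]
caliper [([255, 279], 0.89)]
```

View pics/scene0.png

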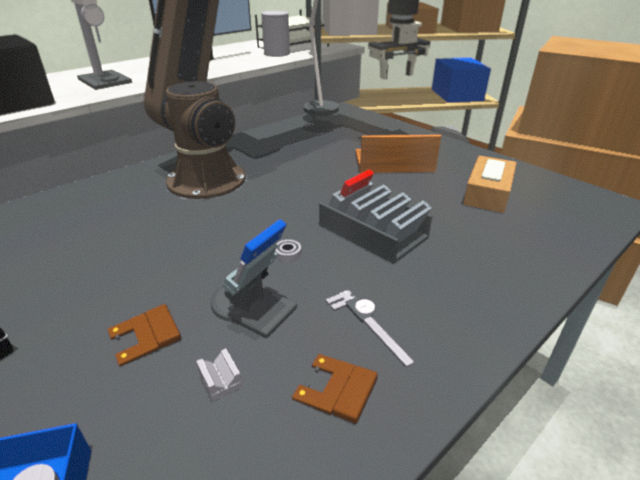

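View pics/side0.png

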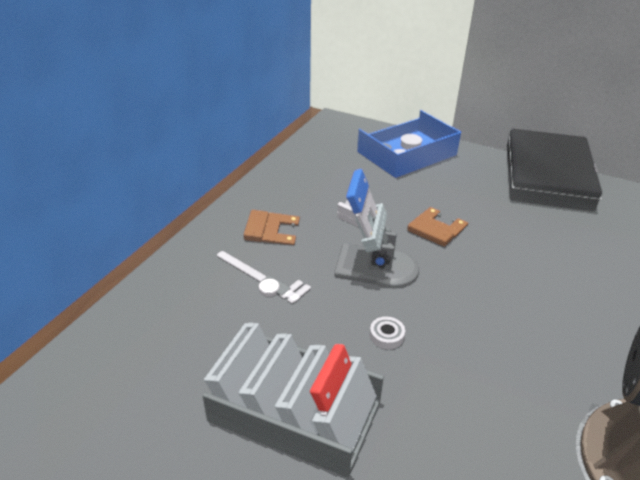

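Scene view: the blue gauge is in the stand at (262,243). Two brown look-alikes lie on the bench at (152,330) and (344,387). The rack is at (375,225), with red at (356,184) and slots 3, 2 and 1 at about (371,197), (391,206) and (413,216). In the side view the blue grip is at (358,190), the browns at (270,227) and (437,226), and slots 1–3 at (240,352), (268,362) and (303,374). I choose the blue one.

```bash
cat > h.py <<'E'
import numpy as np, cv2
from station import *
from scipy.optimize import least_squares
def proj(K,P):
    P=np.atleast_2d(P); E=np.array(K['extrinsics']); c=P@E[:3,:3].T+E[:3,3]; s=c[:,:2]/c[:,2:]
    s=s*(1+K['k1']*(s**2).sum(1,keepdims=True)); return s*[K['fx'],K['fy']]+[K['cx'],K['cy']]
def tri(obs): # [(K,uv),...]
    f=lambda p:np.concatenate([proj(K,p)[0]-uv for K,uv in obs])
    r=least_squares(f,[.5,.1,.05]); return r.x,np.abs(r.fun).max()
def onplane(K,uv,z):
    return least_squares(lambda p:proj(K,[p[0],p[1],z])[0]-uv,[.5,.1]).x
E
python3 - <<'E'
from h import *
A=calibration('scene');B=calibration('side')
for n,a,b in [('gauge',(258,248),(359,203)),('stand',(254,309),(373,265)),('rack',(375,233),(283,408)),('slot1',(413,216),(240,352)),('slot2',(389,202),(266,364)),('slot3',(372,203),(304,374)),('red',(355,190),(337,389)),('bearing',(289,253),(385,335)),('vb',(221,380),(355,216)),('cal',(373,324),(255,279))]:
    p,e=tri([(A,a),(B,b)]); print(n,p.round(3),round(e,1))
E=np.array(calibration('wrist')['extrinsics']); R=E[:3,:3]; print('wristcam',(-R.T@E[:3,3]).round(3),R.round(2), get_state()['eef_pos'], calibration('wrist')['fx'])
for c in ('scene','side'):
    im=grab_frame(c)
    x,y=(195,180) if c=='scene' else (190,160)
    cv2.imwrite(f'pics/{c}z.png',cv2.resize(im[y:y+165,x:x+250] if c=='scene' else im[y:y+310,x:x+250],None,fx=3.2 if c=='scene' else 1.9,fy=3.2 if c=='scene' else 1.9,interpolation=cv2.INTER_CUBIC)[:,:,::-1])
E
```

```text
gauge [ 0.588 -0.209  0.159] 3.3
stand [ 0.559 -0.221  0.002] 0.4
rack [0.547 0.167 0.001] 3.3
slot1 [0.629 0.168 0.091] 4.1
slot2 [0.572 0.172 0.099] 2.2
slot3 [0.522 0.154 0.084] 2.3
red [0.462 0.161 0.093] 0.9
bearing [ 0.463 -0.052  0.003] 0.3
vb [ 0.663 -0.361  0.003] 0.3
cal [ 0.749 -0.074  0.001] 1.4
wristcam [0.238 0.635 0.384] [[-0.26 -0.97 -0.  ]
 [-0.94  0.25  0.25]
 [-0.24  0.06 -0.97]] [0.17403258 0.65214141 0.24554293] 411.6442122366051
```

View pics/scenez.png

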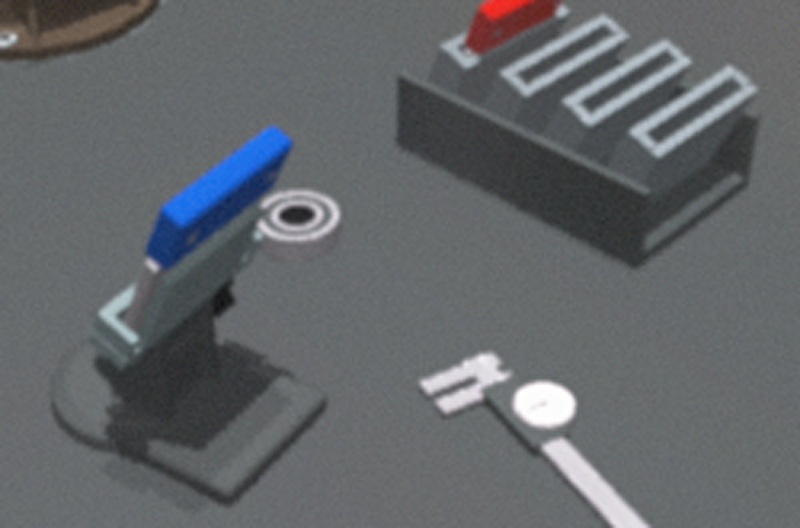

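View pics/sidez.png

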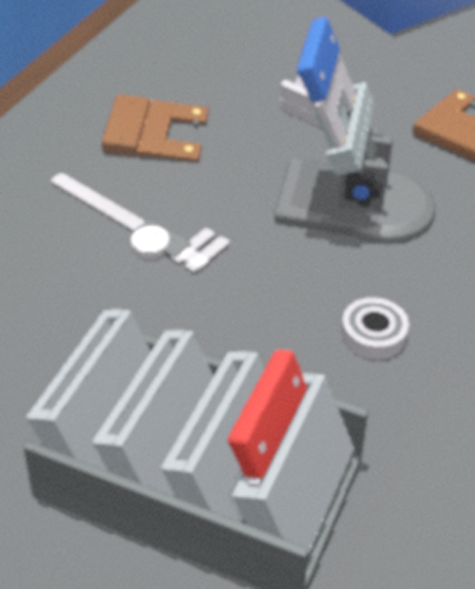

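```bash
cat > fit.py <<'E'
from h import *
from scipy.optimize import minimize
def pose(p,lean):
    x,y,z,w=p; s,c=np.sin(lean),np.cos(lean)
    Rz=np.array([[np.cos(w),-np.sin(w),0],[np.sin(w),np.cos(w),0],[0,0,1]])
    return Rz@np.array([[c,0,s],[0,1,0],[-s,0,c]]),np.array([x,y,z])
box=np.array([[a,b,c] for a in(-.009,.009) for b in(-.048,.048) for c in(0,.042)])
def render(K,p,lean,sc,off,size):
    R,t=pose(p,lean); uv=(proj(K,box@R.T+t)-off+.5)*sc
    h=cv2.convexHull(uv.astype(np.float32)); m=np.zeros((size[1]*sc,size[0]*sc),np.uint8)
    cv2.fillConvexPoly(m,np.round(h*16).astype(np.int32),255,shift=4); return cv2.resize(m,size,interpolation=cv2.INTER_AREA)/255.
def fitbox(color,p0,lean,cams=('scene','side')):
    data=[]
    for c in cams:
        K=calibration(c); im=grab_frame(c).astype(float); u=proj(K,[p0[:3]])[0]; off=np.round(u-45).astype(int); off=np.maximum(off,0)
        q=im[off[1]:off[1]+90,off[0]:off[0]+90]; r,g,b=q[...,0],q[...,1],q[...,2]
        s=(b-r) if color=='blue' else (r-(g+b)/2)
        s=np.clip(s/np.percentile(s,98.5)/.8,0,1) if 1 else s
        s=np.clip((s-.25)/.5,0,1)
        n,l,st,_=cv2.connectedComponentsWithStats((s>.5).astype(np.uint8)); k=1+np.argmax(st[1:,4]); s=s*cv2.dilate((l==k).astype(np.uint8),np.ones((3,3)))
        data.append((K,s,off))
    f=lambda p:sum(((render(K,p,lean,4,o,s.shape[::-1])-s)**2).sum() for K,s,o in data)
    best=None
    for w in(-.3,0,.3):
        q=np.array([*p0[:3],w]); S=np.vstack([q]+[q+d for d in np.diag([.02,.02,.02,.2])])
        r=minimize(f,q,method='Nelder-Mead',options=dict(initial_simplex=S,maxiter=400,xatol=2e-4,fatol=.05))
        if best is None or r.fun<best.fun: best=r
    return best.x,best.fun,[s.sum() for _,s,_ in data]
E
cat > a.py <<'E'
from fit import *
print('blue',fitbox('blue',[.588,-.209,.159],np.radians(25)))
print('red',fitbox('red',[.462,.161,.095],np.radians(22)))
A=calibration('scene');B=calibration('side')
sc={-87:[(738,66),(756,88),(652,158),(630,135)],-29:[(668,40),(692,62),(588,125),(565,100)],29:[(605,15),(628,35),(525,95),(502,73)]}
sd={-87:[(30,412),(48,417),(108,310),(130,313)],-29:[(96,440),(115,447),(172,330),(193,335)],29:[(165,464),(185,470),(238,352),(257,356)]}
def res(p):
    R,t=pose(p,0); Rr,_=pose([0,0,0,p[3]],np.radians(22)); o=[]
    for k in sc:
        c=t+R@[-k/1000,0,.096]
        for (a,b),uv in zip([(-1,1),(1,1),(1,-1),(-1,-1)],sc[k]): o+=list(proj(A,c+Rr@[.014*a,.063*b,0])[0]-(np.array(uv)/3.2+[195,180]))
        for (a,b),uv in zip([(1,1),(-1,1),(1,-1),(-1,-1)],sd[k]): o+=list(proj(B,c+Rr@[.014*a,.063*b,0])[0]-(np.array(uv)/1.9+[190,160]))
    return np.array(o)
r=least_squares(res,[.55,.165,0,0],loss='soft_l1'); print('rack',r.x.round(4),np.sqrt((res(r.x)**2).mean()))
R,t=pose(r.x,0)
for k in(-87,-29,29,87): print(k,(t+R@[-k/1000,0,.096]).round(4))
E
python3 a.py
```

```text
blue (array([ 0.59077337, -0.21022015,  0.16609923,  0.32105528]), np.float64(393.4186923065471), [np.float64(539.6287128712871), np.float64(643.1213235294118)])
red (array([0.46380034, 0.16025014, 0.10025347, 0.13527926]), np.float64(374.6208078635875), [np.float64(259.9818125558681), np.float64(1495.312297734628)])
rack [ 5.484e-01  1.662e-01 -5.000e-04  4.250e-02] 1.5601647515226569
-87 [0.6353 0.1699 0.0955]
-29 [0.5773 0.1674 0.0955]
29 [0.5194 0.1649 0.0955]
87 [0.4614 0.1625 0.0955]
```

```bash
python3 - <<'E'
s=open('fit.py').read()
i=s.index("        s=(b-r)"); j=s.index("        n,l,st")
s=s[:i]+"        s=((b-r) if color=='blue' else (r-(g+b)/2))/(r+g+b+15); s=np.clip(s/np.median(s[s>.25])-.1,0,.8)/.8; s=np.clip((s-.2)/.6,0,1)\n"+s[j:]
open('fit.py','w').write(s)
E
cat >> a.py <<'E'
E
python3 a.py | head -2
python3 - <<'E'
from fit import *
for col,p,l in(('blue',[.588,-.209,.159],25),('red',[.462,.161,.095],22)):
  x,f,n=fitbox(col,p,np.radians(l)); R,t=pose(x,np.radians(l)); out=[]
  for c in('scene','side'):
    K=calibration(c); im=grab_frame(c)[:,:,::-1]; u=proj(K,[t])[0].astype(int)-45
    q=cv2.resize(im[u[1]:u[1]+90,u[0]:u[0]+90],None,fx=4,fy=4,interpolation=cv2.INTER_NEAREST).copy()
    for P in (proj(K,box@R.T+t)-u+.5)*4: cv2.circle(q,tuple(P.astype(int)),3,(0,255,0),-1)
    out.append(q)
  if col=='blue': cv2.imwrite('pics/fitb.png',np.hstack(out))
E
```

```text
blue (array([ 0.59068809, -0.21047663,  0.16516152,  0.31316585]), np.float64(197.5843734949799), [np.float64(781.623275848252), np.float64(632.0217006430928)])
red (array([0.46405287, 0.15996316, 0.10110208, 0.13372737]), np.float64(708.7759047791817), [np.float64(1148.0654584865874), np.float64(1453.2780391521023)])
```

View pics/fitb.png

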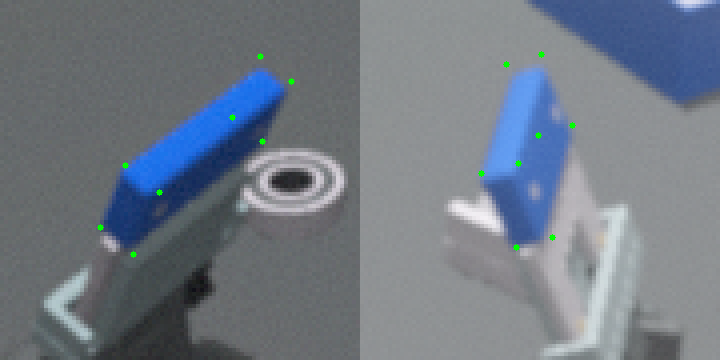

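```bash
python3 - <<'E'
s=open('fit.py').read()
s=s.replace("n,l,st,_=","n,l,st,ce=").replace("k=1+np.argmax(st[1:,4])","k=1+np.argmin(np.hypot(*(ce[1:]-(u-off)-[0,-8]).T)+99*(st[1:,4]<60))")
open('fit.py','w').write(s)
E
python3 a.py | head -2
python3 - <<'E'
from fit import *
out=[]
for col,p,l in(('blue',[.588,-.209,.159],25),('red',[.462,.161,.095],22)):
  x,f,n=fitbox(col,p,np.radians(l)); R,t=pose(x,np.radians(l))
  for c in('scene','side'):
    K=calibration(c); im=grab_frame(c)[:,:,::-1]; u=proj(K,[t])[0].astype(int)-[30,45]
    q=cv2.resize(im[u[1]:u[1]+90,u[0]:u[0]+60],None,fx=3.3,fy=3.3,interpolation=cv2.INTER_NEAREST).copy()
    for P in (proj(K,box@R.T+t)-u+.5)*3.3: cv2.circle(q,tuple(P.astype(int)),2,(0,255,0),-1)
    out.append(q)
cv2.imwrite('pics/fitc.png',np.hstack(out))
E
```

```text
blue (array([ 0.59084236, -0.21115551,  0.16501812,  0.31561189]), np.float64(198.10860224156704), [np.float64(781.1448064809917), np.float64(632.0149087616476)])
red (array([0.4635127 , 0.16049771, 0.10068373, 0.13563517]), np.float64(702.7713909733611), [np.float64(1143.769826010738), np.float64(1453.8592403303214)])
```

View pics/fitc.png

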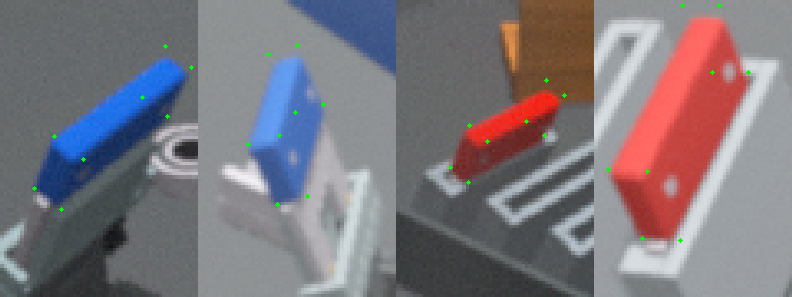

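```bash
python3 - <<'E'
s=open('fit.py').read()
i=s.index("        s=((b-r)"); j=s.index("        n,l,st")
s=s[:i]+"        hs=cv2.cvtColor(q.astype(np.uint8),cv2.COLOR_RGB2HSV).astype(int); H=hs[...,0]; s=((hs[...,1]>105)&(((H>98)&(H<132)) if color=='blue' else ((H<8)|(H>172)))).astype(float)\n"+s[j:]
s=s.replace("s=s*cv2.dilate((l==k).astype(np.uint8),np.ones((3,3)))","s=(l==k).astype(float)")
open('fit.py','w').write(s)
E
python3 a.py | head -2
python3 - <<'E'
from fit import *
from station import *
out=[]
for col,p,l in(('blue',[.588,-.209,.159],25),('red',[.462,.161,.095],22)):
  x,f,n=fitbox(col,p,np.radians(l)); R,t=pose(x,np.radians(l))
  for c in('scene','side'):
    K=calibration(c); im=grab_frame(c)[:,:,::-1]; u=proj(K,[t])[0].astype(int)-[30,45]
    q=cv2.resize(im[u[1]:u[1]+90,u[0]:u[0]+60],None,fx=3.3,fy=3.3,interpolation=cv2.INTER_NEAREST).copy()
    for P in (proj(K,box@R.T+t)-u+.5)*3.3: cv2.circle(q,tuple(P.astype(int)),2,(0,255,0),-1)
    out.append(q)
cv2.imwrite('pics/fitd.png',np.hstack(out))
E
```

```text
blue (array([ 0.59065867, -0.21149974,  0.16512787,  0.31484713]), np.float64(235.02402153018073), [np.float64(826.0), np.float64(595.0)])
red (array([0.46430047, 0.15921791, 0.0997395 , 0.12812416]), np.float64(295.34442137639365), [np.float64(432.0), np.float64(1459.0)])
```

View pics/fitd.png

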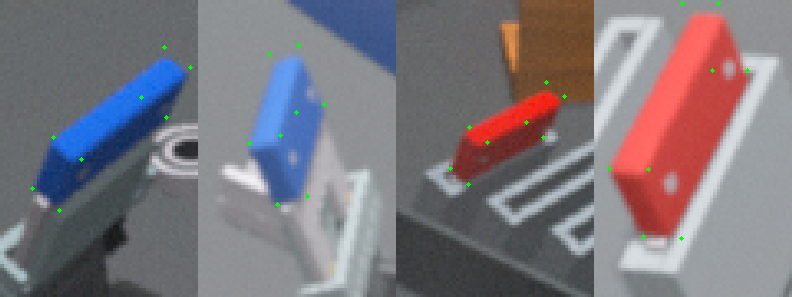

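```bash
python3 - <<'E'
s=open('fit.py').read()
s=s.replace("(proj(K,box@R.T+t)-off","(proj(K,(box*(p[4:7] if len(p)>4 else 1))@R.T+t)-off").replace("x,y,z,w=p;","x,y,z,w=p[:4];")
s=s.replace("[*p0[:3],w])","[*p0[:3],w,.8,.95,.95])").replace(".02,.2])",".02,.2,.2,.1,.1])").replace("maxiter=400","maxiter=1500,maxfev=2500,adaptive=True")
open('fit.py','w').write(s)
E
python3 a.py | head -2
```

```text
blue (array([ 0.59153033, -0.2109225 ,  0.16705669,  0.26943993,  0.87317926,
        0.95848442,  0.89463325]), np.float64(105.03584775086506), [np.float64(823.0), np.float64(594.0)])
```

```bash
python3 - <<'E'
from fit import *
x,f,n=fitbox('red',[.462,.161,.095],np.radians(22)); print(x.round(4),f)
A=calibration('scene');B=calibration('side')
g=lambda u,v,z:onplane(A,(195+u/3.2,180+v/3.2),z)
h=lambda u,v,z:onplane(B,(190+u/1.9,160+v/1.9),z)
def yaw(a,b): d=b-a; return a.round(3),b.round(3),round(np.linalg.norm(d),3),round(np.degrees(np.arctan2(-d[0],d[1])),1)
print('foot end',yaw(g(230,495,.01),g(325,400,.01)))
print('foot side end',yaw(h(295,160,.01),h(278,212,.01)))
print('top edge',yaw(g(162,210,.205),g(275,126,.205)))
print('side top edge',yaw(h(322,17,.205),h(300,85,.205)))
print('channel end',yaw(g(97,318,.11),g(135,355,.11)))
E
```

```text
[0.464  0.162  0.1008 0.071  0.8156 0.9536 0.9241] 85.70243752402922
foot end (array([ 0.639, -0.247]), array([ 0.615, -0.156]), np.float64(0.094), np.float64(14.7))
foot side end (array([ 0.635, -0.249]), array([ 0.613, -0.16 ]), np.float64(0.092), np.float64(13.6))
top edge (array([ 0.618, -0.257]), array([ 0.594, -0.166]), np.float64(0.094), np.float64(14.9))
side top edge (array([ 0.613, -0.243]), array([ 0.582, -0.124]), np.float64(0.124), np.float64(14.5))
channel end (array([ 0.563, -0.273]), array([ 0.603, -0.275]), np.float64(0.04), np.float64(-92.4))
```

The refined estimate is gauge origin ≈ (0.591, -0.211, 0.165), yaw ≈ 14.5°. The rack is at (0.548, 0.166) with yaw ≈ 2.5–4°. Moving towards a pre-grasp.

```bash

python3 -m handwheel '[{"delta_pos":[0.5,-1,0.3],"dr":[0,0,-2]},{"delta_pos":[0.5,-1,0.3],"dr":[0,0,-2]},{"delta_pos":[0.5,-1,0.3],"dr":[0,0,-2]},{"delta_pos":[0.5,-1,0.3],"dr":[0,0,-2]},{"delta_pos":[0.5,-1,0.3],"dr":[0,0,-2]},{"delta_pos":[0.5,-1,0.3],"dr":[0,0,-2]},{"delta_pos":[0.5,-1,0.3],"dr":[0,0,-2]},{"delta_pos":[0.5,-1,0.3],"dr":[0,0,-2]},{"delta_pos":[0.5,-1,0.3],"dr":[0,0,-2]},{"delta_pos":[0.5,-1,0.3],"dr":[0,0,-2]}]' 0.0
python3 -m handwheel '[{"delta_pos":[0.5,-1,0],"dr":[0,0,-2]},{"delta_pos":[0.5,-1,0],"dr":[0,0,-2]},{"delta_pos":[0.5,-1,0],"dr":[0,0,-2]},{"delta_pos":[0.5,-1,0],"dr":[0,0,-2]},{"delta_pos":[0.5,-1,0],"dr":[0,0,-2]},{"delta_pos":[0.5,-1,0],"dr":[0,0,-2]},{"delta_pos":[0.5,-1,0],"dr":[0,0,-2]},{"delta_pos":[0.5,-1,0],"dr":[0,0,-2]},{"delta_pos":[0.5,-1,0],"dr":[0,0,-2]},{"delta_pos":[0.5,-1,0],"dr":[0,0,-2]}]'
python3 -m handwheel '[{"delta_pos":[0.5,-1,0],"dr":[0,0,-2]},{"delta_pos":[0.5,-1,0],"dr":[0,0,-2]},{"delta_pos":[0.5,-1,0],"dr":[0,0,-2]},{"delta_pos":[0.5,-1,0],"dr":[0,0,-2]},{"delta_pos":[0.5,-1,0],"dr":[0,0,-2]},{"delta_pos":[0.5,-1,0],"dr":[0,0,-2]},{"delta_pos":[0.5,-1,0],"dr":[0,0,-2]},{"delta_pos":[0.5,-1,0],"dr":[0,0,-2]},{"delta_pos":[0.5,-0.4,0],"dr":[0,0,-2]},{"delta_pos":[0.5,0,0],"dr":[0,0,-2]}]'
```

```text
t: 4.5
eef_pos: [0.3244, 0.3508, 0.3362]
ee_rot: [-3.141, 0.0, -0.611]
force: [0.8, 0.8, 0.7]
width: 0.0441
gripper_force: 0.0
t: 5.5
eef_pos: [0.4744, 0.0508, 0.3359]
ee_rot: [-3.141, -0.0, -0.96]
force: [-0.1, 1.0, -0.7]
width: 0.044
gripper_force: 0.0
t: 6.5
eef_pos: [0.6244, -0.2019, 0.3352]
ee_rot: [3.141, -0.0, -1.312]
force: [0.7, 0.6, 0.3]
width: 0.0439
gripper_force: 0.0
```

```bash

python3 -m handwheel '[{"delta_pos":[0.1,0,-0.2],"dr":[-1.25,4.84,0]},{"delta_pos":[0.1,0,-0.2],"dr":[-1.25,4.84,0]},{"delta_pos":[0.1,0,-0.2],"dr":[-1.25,4.84,0]},{"delta_pos":[0.1,0,-0.2],"dr":[-1.25,4.84,0]},{"delta_pos":[0.1,0,-0.2],"dr":[-1.25,4.84,0]},{"delta_pos":[0,0,0],"dr":[0,0,0]}]' -0.2
python3 - <<'E'
from fit import *
K=calibration('wrist'); im=grab_frame('wrist')[:,:,::-1].copy(); s=get_state()
from scipy.spatial.transform import Rotation as Ro
R=Ro.from_euler('xyz',s['ee_rot']).as_matrix(); print(s['eef_pos'],R.round(3))
p=[.591,-.211,.164,.253]; Rg,t=pose(p,np.radians(25))
print(mark_of('wrist','gauge'))
for P in proj(K,(box@Rg.T)+t): cv2.circle(im,tuple(P.astype(int)),3,(0,255,0),-1)
for d in (0,.05,.1): cv2.circle(im,tuple(proj(K,s['eef_pos']+R[:,2]*d)[0].astype(int)),3,(0,0,255),-1)
cv2.imwrite('pics/w1.png',im)
E
```

```text
t: 7.1
eef_pos: [0.6396, -0.1988, 0.3003]
ee_rot: [2.696, 0.007, -1.308]
force: [1.0, 0.6, -1.2]
width: 0.0526
gripper_force: 0.0
[ 0.63965063 -0.19923751  0.30207044] [[ 0.259 -0.873 -0.414]
 [-0.966 -0.237 -0.106]
 [-0.006  0.427 -0.904]]
[{'location': [370.1, 44.0], 'conf': 0.7}, {'location': [299.4, 223.2], 'conf': 0.57}]
```

View pics/w1.png

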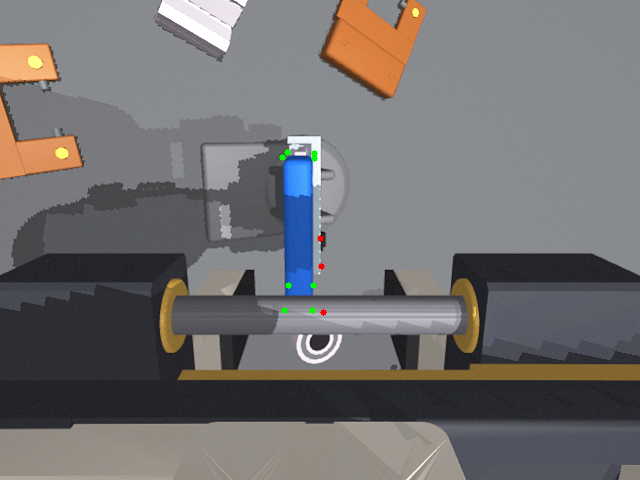

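Wrist view: the model box fits the blue grip (columns 285–313, rows 157–295). The brown pieces are well clear at (380,45) and (40,110). The TCP needs a 13 mm shift across, then it goes down along the lean.

```bash

python3 -m handwheel '[{"delta_pos":[0.38,0.1,-0.18],"dr":[0,0,0]},{"delta_pos":[-0.21,-0.052,-0.458],"dr":[0,0,0]},{"delta_pos":[-0.21,-0.052,-0.458],"dr":[0,0,0]},{"delta_pos":[-0.21,-0.052,-0.458],"dr":[0,0,0]},{"delta_pos":[-0.21,-0.052,-0.458],"dr":[0,0,0]},{"delta_pos":[-0.21,-0.052,-0.458],"dr":[0,0,0]},{"delta_pos":[-0.21,-0.052,-0.458],"dr":[0,0,0]},{"delta_pos":[-0.21,-0.052,-0.458],"dr":[0,0,0]},{"delta_pos":[-0.21,-0.052,-0.458],"dr":[0,0,0]}]'
python3 -m handwheel '[{"delta_pos":[0,0,0],"dr":[0,0,0]},{"delta_pos":[0,0,0],"dr":[0,0,0]},{"delta_pos":[0,0,0],"dr":[0,0,0]},{"delta_pos":[0,0,0],"dr":[0,0,0]},{"delta_pos":[0,0,0],"dr":[0,0,0]},{"delta_pos":[0,0,0],"dr":[0,0,0]}]' 1 35
```

```text
t: 8.1
eef_pos: [0.6004, -0.2095, 0.1913]
ee_rot: [2.709, 0.003, -1.309]
force: [0.4, 0.7, -0.6]
width: 0.0528
gripper_force: 0.0
t: 8.7
eef_pos: [0.6009, -0.2092, 0.1907]
ee_rot: [2.707, 0.004, -1.309]
force: [2.4, 0.7, 2.1]
width: 0.0179
gripper_force: 34.9
```

```bash

python3 -m handwheel '[{"delta_pos":[0.102,0.026,0.227],"dr":[0,0,0]},{"delta_pos":[0.102,0.026,0.227],"dr":[0,0,0]},{"delta_pos":[0.102,0.026,0.227],"dr":[0,0,0]},{"delta_pos":[0.102,0.026,0.227],"dr":[0,0,0]},{"delta_pos":[0.102,0.026,0.227],"dr":[0,0,0]},{"delta_pos":[0.102,0.026,0.227],"dr":[0,0,0]},{"delta_pos":[0.102,0.026,0.227],"dr":[0,0,0]},{"delta_pos":[0.102,0.026,0.227],"dr":[0,0,0]},{"delta_pos":[0.2,0.05,0.454],"dr":[0,0,0]},{"delta_pos":[0.2,0.05,0.454],"dr":[0,0,0]}]'
python3 - <<'E'
from fit import *
s=get_state(); print(s['eef_pos'],s['ee_rot'],s['force'],s['width'])
x,f,n=fitbox('blue',s['eef_pos']-np.array([.409,.106,.906])*.024,np.radians(25)); print(x.round(4),f)
E
```

```text
t: 9.7
eef_pos: [0.6367, -0.2, 0.2726]
ee_rot: [2.705, 0.004, -1.309]
force: [0.5, 0.6, -2.5]
width: 0.0177
gripper_force: 34.9
[ 0.63668174 -0.20000956  0.27259537] [ 2.70491228  0.00443308 -1.30899726] [ 0.54500468  0.55170793 -2.47861968] 0.017683696794094976
[ 0.6352 -0.2231  0.2551  0.3043  0.9755  0.5938  0.6914] 608.2808458285275
```

```bash

python3 -m handwheel '[{"delta_pos":[0,0.9,0.25],"dr":[0,0,-1.2]},{"delta_pos":[0,1,0.25],"dr":[0,0,-1.2]},{"delta_pos":[0,1,0.25],"dr":[0,0,-1.2]},{"delta_pos":[0,1,0.25],"dr":[0,0,-1.2]},{"delta_pos":[0,1,0.25],"dr":[0,0,-1.2]},{"delta_pos":[0,1,0.25],"dr":[0,0,-1.2]},{"delta_pos":[0,1,0.25],"dr":[0,0,-1.2]},{"delta_pos":[0,1,0.25],"dr":[0,0,-1.2]},{"delta_pos":[0,1,0.25],"dr":[0,0,-1.2]},{"delta_pos":[0,1,0.25],"dr":[0,0,-1.2]}]'
python3 -m handwheel '[{"delta_pos":[0,1,0],"dr":[0,-0.6,0]},{"delta_pos":[0,1,0],"dr":[0,-0.6,0]},{"delta_pos":[0,1,0],"dr":[0,-0.6,0]},{"delta_pos":[0,1,0],"dr":[0,-0.6,0]},{"delta_pos":[0,1,0],"dr":[0,-0.6,0]},{"delta_pos":[0,1,0],"dr":[0,0,0]},{"delta_pos":[0,0.8,0],"dr":[0,0,0]},{"delta_pos":[0,0,0],"dr":[0,0,0]}]'
python3 - <<'E'
from fit import *
s=get_state(); print(s['eef_pos'],s['ee_rot'],s['force'],s['moment'])
K=calibration('wrist'); im=grab_frame('wrist')[:,:,::-1].copy()
np.save('Kw.npy',K,allow_pickle=True); cv2.imwrite('w2raw.png',im)
p=[.5484,.1662,-.0005,.0425]; R,t=pose(p,0); Rr,_=pose([0,0,0,p[3]],np.radians(22))
for k in(-87,-29,29):
  c=t+R@[-k/1000,0,.096]
  for a in(-.006,.006):
    for b in(-.054,.054): 
      cv2.circle(im,tuple(np.round(proj(K,c+Rr@[a,b,0])[0]).astype(int)),2,(0,255,0),-1)
cv2.imwrite('pics/w2.png',im); print(mark_of('wrist','slot_1'))
E
```

```text
t: 10.8
eef_pos: [0.6361, 0.098, 0.3467]
ee_rot: [2.704, 0.004, -1.519]
force: [1.3, -0.6, -3.4]
width: 0.018
gripper_force: 34.9
t: 11.6
eef_pos: [0.6356, 0.3041, 0.3451]
ee_rot: [2.756, 0.001, -1.515]
force: [0.4, 0.3, -3.0]
width: 0.0177
gripper_force: 34.9
[0.63561538 0.30413862 0.34508955] [ 2.75555802e+00  1.40354151e-03 -1.51529657e+00] [ 0.37721354  0.26639788 -2.97388842] [ 0.15610656 -1.81286683  0.01410087]
[{'location': [343.7, 49.0], 'conf': 0.97}, {'location': [281.8, 47.5], 'conf': 0.74}, {'location': [214.2, 43.5], 'conf': 0.58}]
```

View pics/w2.png

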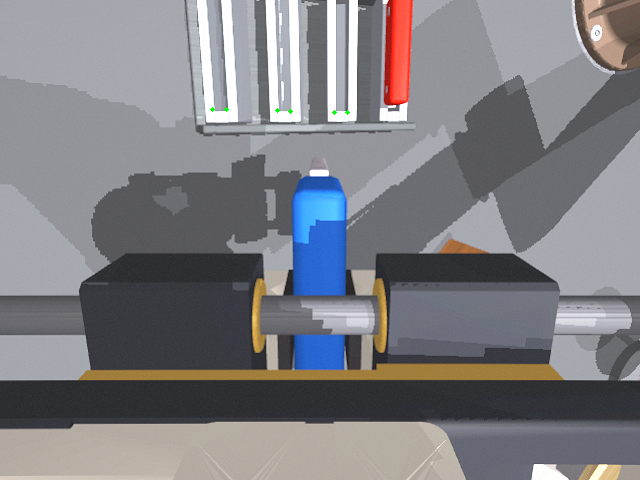

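Wrist view: slots 1, 2 and 3 show at columns about 215, 282 and 342, rows 0–118. The red grip is at (398,50), and the held blue grip sits at column 319. The predicted corners match within about 2 px. I'll shift +y to see whole rims and fit them numerically.

```bash

python3 -m handwheel '[{"delta_pos":[0,0.8,0],"dr":[0,0,0]},{"delta_pos":[0,0.8,0],"dr":[0,0,0]},{"delta_pos":[0,0.8,0],"dr":[0,0,0]},{"delta_pos":[0,0,0],"dr":[0,0,0]},{"delta_pos":[0,0,0],"dr":[0,0,0]}]'
cat > rk.py <<'E'
from fit import *
s=get_state(); print(s['eef_pos'],s['ee_rot'])
K=calibration('wrist'); im=grab_frame('wrist')[:,:,::-1].copy(); cv2.imwrite('w3raw.png',im)
g=im.min(2).astype(float)
def polys(p):
    R,t=pose(p,0); Rr,_=pose([0,0,0,p[3]],np.radians(22)); o=[]
    for k in(-87,-29,29):
        c=t+R@[-k/1000,0,.096]
        o.append([np.round((proj(K,np.array([c+Rr@[a*x,b*y,0] for x,y in((-1,-1),(1,-1),(1,1),(-1,1))]))*4+1.5)*16).astype(np.int32) for a,b in((.014,.063),(.006,.054),(.018,.067))])
    return o
m=np.clip((cv2.GaussianBlur(g,(0,0),.7)-100)/120,0,1)
def rim(p):
    W=np.zeros((1200,2560),np.float32)
    for o,i,w in polys(p):
        cv2.fillConvexPoly(W,w,-1,shift=4); cv2.fillConvexPoly(W,o,1,shift=4); cv2.fillConvexPoly(W,i,-1,shift=4)
    return cv2.resize(W,(640,300),interpolation=cv2.INTER_AREA)
f=lambda q:-(rim([q[0],q[1],0,q[2]])*(m[:300]-.5)).sum()
best=min((minimize(f,[.5484,.1662,w],method='Nelder-Mead',options=dict(initial_simplex=np.array([.5484,.1662,w])+np.array([[0,0,0],[.006,0,0],[0,.006,0],[0,0,.04]]),xatol=1e-4,fatol=.5)) for w in(.02,.045,.07)),key=lambda r:r.fun)
print('rack',best.x.round(4),best.fun,f([.5484,.1662,.0425]), np.abs(rim([best.x[0],best.x[1],0,best.x[2]])).sum())
v=im.copy()
for o,i,_ in polys([best.x[0],best.x[1],0,best.x[2]]):
    for q in(o,i): cv2.polylines(v,[np.round(q/64).astype(int)],True,(0,200,0),1)
# grip check
from scipy.spatial.transform import Rotation as Ro
R=Ro.from_euler('xyz',s['ee_rot']).as_matrix(); G=np.column_stack([-R[:,1],-R[:,0],-R[:,2]]); o=s['eef_pos']-G[:,2]*.028
for P in proj(K,box@G.T+o): cv2.circle(v,tuple(np.round(P).astype(int)),2,(0,255,255),-1)
cv2.imwrite('pics/w3.png',cv2.resize(v[:330,150:470],None,fx=1.8,fy=1.8,interpolation=cv2.INTER_NEAREST))
E
python3 rk.py
```

```text
t: 12.2
eef_pos: [0.6366, 0.3722, 0.3464]
ee_rot: [2.757, 0.001, -1.518]
force: [-0.3, -0.5, -3.7]
width: 0.0178
gripper_force: 35.0
[0.63662473 0.3722465  0.34642186] [ 2.75695489e+00  5.22553259e-04 -1.51839763e+00]
rack [0.548  0.1666 0.0619] -1598.967485176503 -1233.3802963932949 5665.0
```

View pics/w3.png

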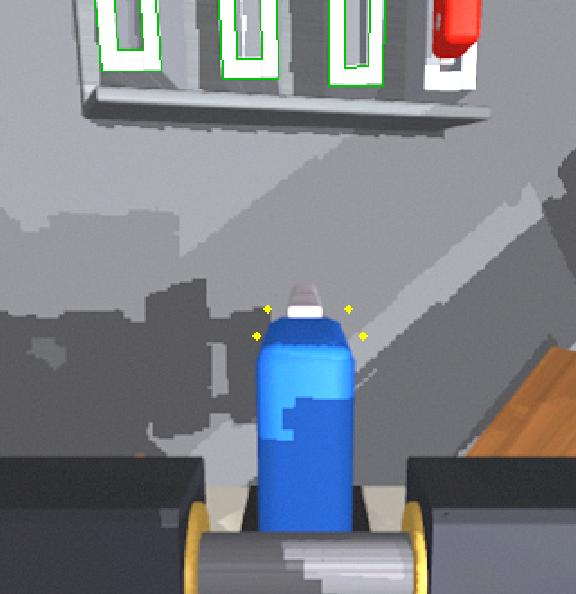

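The shift pushed the slots partly out of the top of the view, but the rim outlines still fit closely. I'm moving back to -y to see the whole rims and refit.

```bash

python3 -m handwheel '[{"delta_pos":[0,-0.85,0],"dr":[0,0,0]},{"delta_pos":[0,-0.85,0],"dr":[0,0,0]},{"delta_pos":[0,-0.85,0],"dr":[0,0,0]},{"delta_pos":[0,-0.85,0],"dr":[0,0,0]},{"delta_pos":[0,-0.85,0],"dr":[0,0,0]},{"delta_pos":[0,0,0],"dr":[0,0,0]},{"delta_pos":[0,0,0],"dr":[0,0,0]}]'
cat >> rk.py <<'E'
w=best.x[2]; x0,y0=best.x[:2]
for n,k in((1,-87),(2,-29),(3,29)):
    Rz,t=pose([x0,y0,0,w],0); c=t+Rz@[-k/1000,0,.096]; S,_=pose([0,0,0,w],np.radians(22))
    D=S.T@(s['eef_pos']+G[:,1]*.0015-c); print(n,'slot',c.round(4),'TCP in slot axes (x away,y,z) mm',(D*1000).round(1))
print('S',S.round(4).tolist(),'tool rot err deg',np.degrees(Ro.from_matrix(S@G.T).as_rotvec()).round(2))
E
python3 rk.py
```

```text
t: 12.95
eef_pos: [0.6367, 0.2435, 0.3478]
ee_rot: [2.759, 0.002, -1.521]
force: [-0.3, -0.2, -3.4]
width: 0.0175
gripper_force: 35.0
[0.63670897 0.24353466 0.34783966] [ 2.75860849e+00  1.81192619e-03 -1.52071916e+00]
rack [0.5484 0.1655 0.0654] -4394.346847500653 -3938.1754661246423 16927.688
1 slot [0.6352 0.1712 0.096 ] TCP in slot axes (x away,y,z) mm [-88.6  73.6 235.8]
2 slot [0.5774 0.1674 0.096 ] TCP in slot axes (x away,y,z) mm [-34.8  73.6 257.6]
3 slot [0.5195 0.1636 0.096 ] TCP in slot axes (x away,y,z) mm [ 19.   73.6 279.3]
S [[0.9252, -0.0654, 0.3738], [0.0606, 0.9979, 0.0245], [-0.3746, 0.0, 0.9272]] tool rot err deg [-0.11  0.05  0.88]
```

```bash

python3 -m handwheel '[{"delta_pos":[0.41,-0.79,-0.144],"dr":[0,0,0.3]},{"delta_pos":[0.41,-0.79,-0.144],"dr":[0,0,0.3]},{"delta_pos":[0.41,-0.79,-0.144],"dr":[0,0,0.3]},{"delta_pos":[-0.3,-0.02,-0.745],"dr":[0,0,0]},{"delta_pos":[-0.3,-0.02,-0.745],"dr":[0,0,0]},{"delta_pos":[-0.3,-0.02,-0.745],"dr":[0,0,0]},{"delta_pos":[-0.3,-0.02,-0.745],"dr":[0,0,0]},{"delta_pos":[-0.3,-0.02,-0.745],"dr":[0,0,0]},{"delta_pos":[-0.3,-0.02,-0.745],"dr":[0,0,0]},{"delta_pos":[0,0,0],"dr":[0,0,0]}]'
cat > st.py <<'E'
import numpy as np,sys
from station import get_state
from scipy.spatial.transform import Rotation as Ro
s=get_state(); w=.0654; k={1:.087,2:.029,3:-.029}[int(sys.argv[1])]
S=(Ro.from_euler('z',w)*Ro.from_euler('y',22,degrees=True)).as_matrix()
R=Ro.from_euler('xyz',s['ee_rot']).as_matrix(); G=np.column_stack([-R[:,1],-R[:,0],-R[:,2]])
c=np.array([.5484+k*np.cos(w),.1655+k*np.sin(w),.096])
print('t',s['t'],'TCP in slot mm',((S.T@(s['eef_pos']+G[:,1]*.0015-c))*1000).round(1),'F slot',(S.T@s['force']).round(1),'M slot',(S.T@s['moment']).round(2),'err deg',np.degrees(Ro.from_matrix(S@G.T).as_rotvec()).round(2),s['width'])
E
python3 st.py 2
```

```text
t: 14.0
eef_pos: [0.6171, 0.1711, 0.1969]
ee_rot: [2.752, 0.0, -1.502]
force: [-0.3, -0.0, -3.0]
width: 0.0181
gripper_force: 35.0
t 14.0 TCP in slot mm [ -0.8   2.6 108.5] F slot [ 0.8  0.  -2.9] M slot [-0.   -1.69  0.01] err deg [-0.01 -0.33 -0.2 ] 0.01807842749571947
```

```bash

python3 -m handwheel '[{"delta_pos":[0.03,-0.085,-0.01],"dr":[0,-0.3,-0.2]},{"delta_pos":[-0.05,-0.003,-0.124],"dr":[0,0,0]},{"delta_pos":[-0.05,-0.003,-0.124],"dr":[0,0,0]},{"delta_pos":[-0.05,-0.003,-0.124],"dr":[0,0,0]},{"delta_pos":[-0.05,-0.003,-0.124],"dr":[0,0,0]},{"delta_pos":[-0.05,-0.003,-0.124],"dr":[0,0,0]}]' 1 25
python3 st.py 2
```

```text
t: 14.6
eef_pos: [0.6169, 0.1674, 0.1881]
ee_rot: [2.775, 0.001, -1.504]
force: [8.7, 1.6, 41.6]
width: 0.0181
gripper_force: 25.2
t 14.6 TCP in slot mm [  2.1  -1.1 100.2] F slot [-7.5  1.1 41.8] M slot [0.59 1.8  0.02] err deg [-0.11  0.96 -0.1 ] 0.018142178750502058
```

Contact at about 100 mm means a foot is on the rim. I'll back off and compare the plate and slot edges in the wrist image numerically.

```bash

python3 -m handwheel '[{"delta_pos":[0.05,0.003,0.124],"dr":[0,0,0]},{"delta_pos":[0.05,0.003,0.124],"dr":[0,0,0]},{"delta_pos":[0.05,0.003,0.124],"dr":[0,0,0]},{"delta_pos":[0.05,0.003,0.124],"dr":[0,0,0]},{"delta_pos":[0.05,0.003,0.124],"dr":[0,0,0]},{"delta_pos":[0,0,0],"dr":[0,0,0]},{"delta_pos":[0,0,0],"dr":[0,0,0]}]'
python3 st.py 2
cat > pr.py <<'E'
from fit import *
import sys
from scipy.spatial.transform import Rotation as Ro
k={1:.087,2:.029,3:-.029}[int(sys.argv[1])]; w=.0654
s=get_state(); K=calibration('wrist'); im=grab_frame('wrist'); g=im.min(2).astype(np.float32); cv2.imwrite('w4raw.png',im[:,:,::-1])
S,_=pose([0,0,0,w],np.radians(22)); c=np.array([.5484+k*np.cos(w),.1655+k*np.sin(w),.096])
R=Ro.from_euler('xyz',s['ee_rot']).as_matrix(); G=np.column_stack([-R[:,1],-R[:,0],-R[:,2]]); o=s['eef_pos']-G[:,2]*.028+G[:,1]*.0015
def samp(P): q=proj(K,P).astype(np.float32); return cv2.remap(g,q[:,0].reshape(1,-1),q[:,1].reshape(1,-1),cv2.INTER_LINEAR)[0].astype(int),q
xs=np.arange(-18,19,1.)
print('slot x profile, x=',xs.astype(int).tolist())
for y in(-62,-58,-53,-50,-47): v,q=samp(np.array([c+S@[x/1e3,y/1e3,0] for x in xs])); print(y,q[18].round(),v.tolist())
ys=np.arange(-70,-44,1.)
print('slot y profile'); 
for x in(-3,0,3,10): print(x,samp(np.array([c+S@[x/1e3,y/1e3,0] for y in ys]))[0].tolist())
xs=np.arange(-10,11,1.)
print('plate x profile')
for z in(-10,-25,-40,-55,-65): v,q=samp(np.array([o+G@[x/1e3,-.05,z/1e3] for x in xs])); print(z,q[10].round(),v.tolist())
ys=np.arange(-58,-38,1.); print('feet y profile z-70',samp(np.array([o+G@[0,y/1e3,-.07] for y in ys]))[0].tolist())
E
python3 pr.py 2
```

```text
t: 15.3
eef_pos: [0.6203, 0.1682, 0.1993]
ee_rot: [2.762, 0.001, -1.506]
force: [-0.1, -0.3, -4.0]
width: 0.0178
gripper_force: 25.0
t 15.3 TCP in slot mm [  1.1  -0.5 111.9] F slot [ 1.4 -0.3 -3.7] M slot [ 0.06 -1.77  0.05] err deg [-0.08  0.27  0.04] 0.017785369873928727
slot x profile, x= [-18, -17, -16, -15, -14, -13, -12, -11, -10, -9, -8, -7, -6, -5, -4, -3, -2, -1, 0, 1, 2, 3, 4, 5, 6, 7, 8, 9, 10, 11, 12, 13, 14, 15, 16, 17, 18]
-62 [323. 136.] [107, 116, 166, 167, 173, 238, 246, 245, 245, 245, 245, 242, 216, 253, 254, 254, 254, 254, 254, 254, 254, 254, 254, 254, 250, 239, 246, 246, 245, 247, 247, 247, 168, 91, 93, 164, 165]
-58 [323. 143.] [93, 93, 93, 93, 120, 242, 252, 250, 250, 250, 248, 245, 208, 246, 248, 249, 249, 249, 248, 248, 248, 248, 248, 252, 246, 246, 250, 249, 248, 247, 247, 247, 181, 90, 96, 97, 96]
-53 [323. 151.] [93, 92, 96, 93, 122, 238, 251, 250, 249, 248, 248, 246, 175, 125, 160, 163, 162, 164, 163, 162, 164, 163, 159, 235, 168, 240, 249, 248, 247, 246, 245, 245, 185, 93, 95, 97, 97]
-50 [323. 156.] [97, 94, 94, 91, 104, 234, 251, 250, 248, 248, 247, 24
[... 907 characters left out ...]
249, 247, 245, 137, 149, 156, 127, 128, 127, 126, 127, 125, 127, 156, 153, 152, 153, 115, 92]
-25 [321. 165.] [250, 249, 248, 247, 217, 117, 153, 161, 133, 132, 132, 131, 131, 129, 134, 154, 155, 154, 154, 150, 98]
-40 [320. 162.] [249, 248, 247, 245, 152, 136, 152, 158, 146, 135, 128, 127, 127, 123, 125, 154, 154, 155, 152, 153, 139]
-55 [320. 159.] [248, 248, 247, 217, 112, 150, 153, 157, 144, 137, 133, 130, 128, 125, 121, 149, 153, 150, 150, 145, 237]
-65 [320. 158.] [248, 247, 246, 181, 119, 152, 153, 154, 148, 136, 134, 131, 129, 138, 156, 204, 221, 220, 218, 187, 198]
feet y profile z-70 [249, 248, 248, 249, 217, 151, 154, 155, 143, 134, 132, 127, 131, 134, 126, 206, 253, 253, 251, 47]
```

```bash

python3 -m handwheel '[{"delta_pos":[-0.066,0.012,0.026],"dr":[0,0.27,0]},{"delta_pos":[0,0,0],"dr":[0,0,0]},{"delta_pos":[0,0,0],"dr":[0,0,0]},{"delta_pos":[0,0,0],"dr":[0,0,0]}]'
python3 st.py 2;  python3 pr.py 2 | tail -7; python3 st.py 2;
```

```text
t: 15.75
eef_pos: [0.6183, 0.1685, 0.2003]
ee_rot: [2.758, 0.001, -1.506]
force: [0.6, -0.1, -3.8]
width: 0.0179
gripper_force: 25.0
t 15.75 TCP in slot mm [-1.100e+00 -1.000e-01  1.121e+02] F slot [ 1.9 -0.1 -3.3] M slot [ 0.12 -1.77  0.04] err deg [-0.08  0.03  0.04] 0.017943211575361336
plate x profile
-10 [321. 168.] [93, 116, 250, 250, 248, 247, 247, 165, 132, 126, 126, 126, 124, 125, 133, 141, 153, 155, 153, 153, 154]
-25 [320. 164.] [82, 250, 250, 249, 248, 246, 233, 138, 133, 133, 133, 132, 131, 128, 139, 166, 137, 154, 154, 152, 153]
-40 [320. 162.] [223, 251, 249, 248, 247, 247, 182, 141, 147, 132, 130, 124, 123, 121, 136, 178, 138, 151, 152, 153, 149]
-55 [320. 159.] [250, 249, 249, 247, 247, 243, 140, 154, 147, 136, 132, 130, 127, 125, 146, 154, 169, 141, 151, 233, 240]
-65 [320. 158.] [250, 249, 248, 247, 247, 236, 131, 152, 150, 139, 132, 134, 131, 139, 153, 150, 178, 125, 148, 221, 248]
feet y profile z-70 [248, 248, 248, 247, 180, 155, 154, 154, 144, 132, 134, 130, 133, 133, 126, 188, 251, 253, 254, 65]
t 15.8 TCP in slot mm [ -1.1  -0.  112.1] F slot [ 0.7 -0.  -3.6] M slot [ 0.08 -1.72 -0.05] err deg [-0.09  0.03  0.03] 0.01774497232689527
```

```bash

python3 -m handwheel '[{"delta_pos":[-0.04,-0.003,-0.128],"dr":[0,0,0]},{"delta_pos":[-0.05,-0.003,-0.124],"dr":[0,0,0]},{"delta_pos":[-0.05,-0.003,-0.124],"dr":[0,0,0]},{"delta_pos":[-0.05,-0.003,-0.124],"dr":[0,0,0]},{"delta_pos":[-0.05,-0.003,-0.124],"dr":[0,0,0]},{"delta_pos":[0,0,0],"dr":[0,0,0]}]'
python3 st.py 2
```

```text
t: 16.4
eef_pos: [0.6106, 0.168, 0.181]
ee_rot: [2.757, 0.001, -1.506]
force: [-0.2, -0.8, -3.2]
width: 0.018
gripper_force: 25.0
t 16.4 TCP in slot mm [-1.  -0.1 91.2] F slot [ 1.  -0.8 -3.1] M slot [ 0.08 -1.78  0.02] err deg [-0.07 -0.04  0.04] 0.01796968039570547
```

```bash

python3 -m handwheel '[{"delta_pos":[-0.05,-0.003,-0.124],"dr":[0,0,0]},{"delta_pos":[-0.05,-0.003,-0.124],"dr":[0,0,0]},{"delta_pos":[-0.05,-0.003,-0.124],"dr":[0,0,0]},{"delta_pos":[-0.05,-0.003,-0.124],"dr":[0,0,0]},{"delta_pos":[-0.05,-0.003,-0.124],"dr":[0,0,0]},{"delta_pos":[-0.05,-0.003,-0.124],"dr":[0,0,0]},{"delta_pos":[-0.05,-0.003,-0.124],"dr":[0,0,0]}]'
python3 st.py 2
python3 -m handwheel '[{"delta_pos":[-0.025,-0.0015,-0.062],"dr":[0,0,0]},{"delta_pos":[-0.025,-0.0015,-0.062],"dr":[0,0,0]},{"delta_pos":[-0.025,-0.0015,-0.062],"dr":[0,0,0]},{"delta_pos":[0,0,0],"dr":[0,0,0]}]'
python3 st.py 2
```

```text
t: 17.1
eef_pos: [0.6005, 0.1675, 0.1553]
ee_rot: [2.758, 0.001, -1.506]
force: [0.5, 0.4, -3.2]
width: 0.0183
gripper_force: 25.0
t 17.1 TCP in slot mm [-0.7  0.  63.7] F slot [ 1.7  0.3 -2.7] M slot [ 0.08 -1.78  0.02] err deg [-0.09  0.03  0.03] 0.018301530739747017
t: 17.5
eef_pos: [0.5989, 0.1673, 0.1508]
ee_rot: [2.76, 0.001, -1.506]
force: [0.4, -0.0, 1.5]
width: 0.0177
gripper_force: 25.0
t 17.5 TCP in slot mm [-0.6  0.  58.9] F slot [-0.2 -0.1  1.5] M slot [ 0.13 -1.32  0.02] err deg [-0.09  0.1   0.01] 0.01768878829067832
```

```bash

python3 -m handwheel '[{"delta_pos":[-0.02,-0.001,-0.05],"dr":[0,0,0]},{"delta_pos":[0,0,0],"dr":[0,0,0]}]'
python3 st.py 2
```

```text
t: 17.7
eef_pos: [0.5989, 0.1673, 0.1508]
ee_rot: [2.761, 0.002, -1.505]
force: [1.4, 0.5, 8.5]
width: 0.0181
gripper_force: 25.0
t 17.7 TCP in slot mm [-0.6  0.  58.9] F slot [-1.9  0.5  8.4] M slot [ 0.21 -0.26 -0.01] err deg [-0.11  0.2  -0.02] 0.018066147530321305
```

Slot 2 stops the gauge at 42 mm, so it is the short one, and home should read TCP ≈ 31 mm. Pulling out and moving to slot 3.

```bash

python3 -m handwheel '[{"delta_pos":[0.076,0.005,0.188],"dr":[0,0,0]},{"delta_pos":[0.076,0.005,0.188],"dr":[0,0,0]},{"delta_pos":[0.076,0.005,0.188],"dr":[0,0,0]},{"delta_pos":[0.076,0.005,0.188],"dr":[0,0,0]},{"delta_pos":[0.076,0.005,0.188],"dr":[0,0,0]},{"delta_pos":[0.076,0.005,0.188],"dr":[0,0,0]},{"delta_pos":[0.076,0.005,0.188],"dr":[0,0,0]},{"delta_pos":[0.076,0.005,0.188],"dr":[0,0,0]},{"delta_pos":[0.076,0.005,0.188],"dr":[0,0,0]},{"delta_pos":[0.076,0.005,0.188],"dr":[0,0,0]}]'
python3 -m handwheel '[{"delta_pos":[-0.643,-0.042,0],"dr":[0,0,0]},{"delta_pos":[-0.643,-0.042,0],"dr":[0,0,0]},{"delta_pos":[-0.643,-0.042,0],"dr":[0,0,0]},{"delta_pos":[-0.152,-0.01,-0.376],"dr":[0,0,0]},{"delta_pos":[-0.152,-0.01,-0.376],"dr":[0,0,0]},{"delta_pos":[0,0,0],"dr":[0,0,0]},{"delta_pos":[0,0,0],"dr":[0,0,0]},{"delta_pos":[0,0,0],"dr":[0,0,0]}]'
python3 st.py 3;  python3 pr.py 3; python3 st.py 3
```

```text
t: 18.7
eef_pos: [0.6208, 0.1688, 0.2054]
ee_rot: [2.758, 0.001, -1.506]
force: [-0.3, 0.3, -3.1]
width: 0.0174
gripper_force: 25.0
t: 19.5
eef_pos: [0.5543, 0.1644, 0.1823]
ee_rot: [2.758, 0.001, -1.506]
force: [-0.1, -0.3, -3.4]
width: 0.0179
gripper_force: 25.0
t 19.5 TCP in slot mm [-0.1  0.  93.1] F slot [ 1.2 -0.3 -3.2] M slot [ 0.07 -1.78 -0.  ] err deg [-0.07  0.04  0.04] 0.01786420756809306
slot x profile, x= [-18, -17, -16, -15, -14, -13, -12, -11, -10, -9, -8, -7, -6, -5, -4, -3, -2, -1, 0, 1, 2, 3, 4, 5, 6, 7, 8, 9, 10, 11, 12, 13, 14, 15, 16, 17, 18]
-62 [320. 136.] [105, 155, 160, 160, 165, 241, 247, 247, 247, 246, 245, 245, 212, 253, 255, 255, 255, 255, 255, 255, 255, 255, 255, 255, 243, 232, 243, 245, 245, 244, 243, 241, 162, 90, 90, 142, 145]
-58 [320. 143.] [90, 91, 93, 92, 113, 255, 255, 254, 254, 253, 253, 253, 220, 252, 253, 253, 253, 253, 253, 254, 254, 253, 253, 253, 250, 249, 254, 253, 253, 253, 252, 252, 183, 90, 91, 93, 94]
-53 [320. 152.] [89, 90, 89, 89, 107, 235, 250, 249, 248, 247, 246, 248, 168, 92, 140, 147, 147, 145, 148, 146, 147, 148, 149, 142, 144,
[... 1171 characters left out ...]
, 101, 159, 132, 129, 130, 129, 126, 127, 129, 121, 145, 150, 151, 150, 150]
-40 [320. 162.] [248, 247, 247, 246, 243, 130, 121, 156, 146, 132, 130, 129, 131, 124, 131, 125, 222, 251, 231, 228, 226]
-55 [320. 159.] [248, 247, 246, 247, 209, 99, 138, 155, 147, 133, 132, 128, 127, 122, 137, 142, 170, 246, 247, 246, 245]
-65 [320. 158.] [248, 247, 246, 247, 173, 101, 145, 153, 149, 137, 133, 130, 128, 137, 149, 148, 160, 239, 248, 246, 246]
feet y profile z-70 [254, 253, 252, 247, 245, 147, 151, 151, 141, 132, 132, 130, 130, 129, 129, 203, 254, 253, 235, 33]
t 19.55 TCP in slot mm [-0.1  0.1 93.1] F slot [ 0.6  0.9 -2.5] M slot [ 0.12 -1.8   0.04] err deg [-0.08  0.04  0.04] 0.01774008340235274
```

```bash

python3 -m handwheel '[{"delta_pos":[-0.031,-0.002,0.012],"dr":[0,0,0]},{"delta_pos":[-0.05,-0.003,-0.124],"dr":[0,0,0]},{"delta_pos":[-0.05,-0.003,-0.124],"dr":[0,0,0]},{"delta_pos":[-0.05,-0.003,-0.124],"dr":[0,0,0]},{"delta_pos":[-0.05,-0.003,-0.124],"dr":[0,0,0]},{"delta_pos":[-0.05,-0.003,-0.124],"dr":[0,0,0]},{"delta_pos":[-0.05,-0.003,-0.124],"dr":[0,0,0]},{"delta_pos":[-0.05,-0.003,-0.124],"dr":[0,0,0]},{"delta_pos":[-0.05,-0.003,-0.124],"dr":[0,0,0]},{"delta_pos":[0,0,0],"dr":[0,0,0]}]'
python3 st.py 3
python3 -m handwheel '[{"delta_pos":[-0.05,-0.003,-0.124],"dr":[0,0,0]},{"delta_pos":[-0.05,-0.003,-0.124],"dr":[0,0,0]},{"delta_pos":[-0.025,-0.0015,-0.062],"dr":[0,0,0]},{"delta_pos":[0,0,0],"dr":[0,0,0]}]'
python3 st.py 3
python3 -m handwheel '[{"delta_pos":[-0.025,-0.0015,-0.062],"dr":[0,0,0]},{"delta_pos":[-0.025,-0.0015,-0.062],"dr":[0,0,0]},{"delta_pos":[0,0,0],"dr":[0,0,0]}]'
python3 st.py 3
```

```text
t: 20.55
eef_pos: [0.5402, 0.1635, 0.1524]
ee_rot: [2.757, 0.001, -1.506]
force: [0.2, 0.0, -3.2]
width: 0.018
gripper_force: 25.0
t 20.55 TCP in slot mm [-1.9  0.  60. ] F slot [ 1.4  0.  -2.9] M slot [ 0.04 -1.75  0.06] err deg [-0.06 -0.03  0.04] 0.017958515006679696
t: 20.95
eef_pos: [0.5366, 0.1633, 0.1434]
ee_rot: [2.758, 0.001, -1.506]
force: [0.0, 0.1, -2.1]
width: 0.0178
gripper_force: 25.0
t 20.95 TCP in slot mm [-1.9  0.1 50.3] F slot [ 0.8  0.1 -1.9] M slot [ 0.03 -1.74  0.06] err deg [-0.07 -0.01  0.03] 0.017793120356021073
t: 21.25
eef_pos: [0.5356, 0.1634, 0.1401]
ee_rot: [2.759, 0.002, -1.506]
force: [0.2, -0.5, -2.7]
width: 0.0178
gripper_force: 25.0
t 21.25 TCP in slot mm [-1.6  0.2 46.9] F slot [ 1.2 -0.5 -2.5] M slot [ 0.08 -1.85  0.03] err deg [-0.09  0.06  0.03] 0.017818703525078475
```

```bash

python3 -m handwheel '[{"delta_pos":[-0.018,-0.0015,-0.064],"dr":[0,0,0]},{"delta_pos":[0,0,0],"dr":[0,0,0]}]'
python3 st.py 3
python3 -m handwheel '[{"delta_pos":[-0.02,-0.0015,-0.062],"dr":[0,0,0]},{"delta_pos":[0,0,0],"dr":[0,0,0]}]'
python3 st.py 3
```

```text
t: 21.45
eef_pos: [0.5357, 0.1633, 0.14]
ee_rot: [2.76, 0.002, -1.505]
force: [0.8, -0.1, 8.5]
width: 0.0176
gripper_force: 25.0
t 21.45 TCP in slot mm [-1.5  0.2 46.9] F slot [-2.5 -0.1  8.2] M slot [ 0.31  0.02 -0.  ] err deg [-0.1   0.14 -0.02] 0.017604775538296726
t: 21.65
eef_pos: [0.536, 0.1634, 0.1398]
ee_rot: [2.763, 0.002, -1.504]
force: [1.5, 1.8, 19.2]
width: 0.0182
gripper_force: 25.1
t 21.65 TCP in slot mm [-1.1  0.2 46.8] F slot [-5.7  1.7 18.4] M slot [ 0.47  1.28 -0.06] err deg [-0.12  0.27 -0.07] 0.01817754581064844
```

Slot 3 stops it at 54 mm, so it is the mid one. Slot 1 must be the deep one.

```bash

python3 -m handwheel '[{"delta_pos":[0.15,0.01,0.371],"dr":[0,0,0]},{"delta_pos":[0.15,0.01,0.371],"dr":[0,0,0]},{"delta_pos":[0.15,0.01,0.371],"dr":[0,0,0]},{"delta_pos":[0.15,0.01,0.371],"dr":[0,0,0]},{"delta_pos":[0.15,0.01,0.371],"dr":[0,0,0]},{"delta_pos":[0.15,0.01,0.371],"dr":[0,0,0]},{"delta_pos":[0.15,0.01,0.371],"dr":[0,0,0]},{"delta_pos":[0.15,0.01,0.371],"dr":[0,0,0]},{"delta_pos":[0.15,0.01,0.371],"dr":[0,0,0]},{"delta_pos":[0.15,0.01,0.371],"dr":[0,0,0]}]'
python3 -m handwheel '[{"delta_pos":[0.965,0.063,0],"dr":[0,0,0]},{"delta_pos":[0.965,0.063,0],"dr":[0,0,0]},{"delta_pos":[0.965,0.063,0],"dr":[0,0,0]},{"delta_pos":[0.965,0.063,0],"dr":[0,0,0]},{"delta_pos":[0,0,0],"dr":[0,0,0]},{"delta_pos":[0,0,0],"dr":[0,0,0]},{"delta_pos":[0,0,0],"dr":[0,0,0]}]'
python3 st.py 1;  python3 pr.py 1; python3 st.py 1
```

```text
t: 22.65
eef_pos: [0.5796, 0.1662, 0.2484]
ee_rot: [2.758, 0.001, -1.506]
force: [-0.9, -0.3, -2.7]
width: 0.018
gripper_force: 25.0
t: 23.35
eef_pos: [0.6948, 0.1738, 0.2477]
ee_rot: [2.758, 0.001, -1.506]
force: [0.4, -0.1, -3.3]
width: 0.0176
gripper_force: 25.0
t 23.35 TCP in slot mm [ -1.6   0.2 163. ] F slot [ 1.6 -0.1 -2.9] M slot [ 0.01 -1.69  0.03] err deg [-0.08  0.01  0.03] 0.01762130912924896
slot x profile, x= [-18, -17, -16, -15, -14, -13, -12, -11, -10, -9, -8, -7, -6, -5, -4, -3, -2, -1, 0, 1, 2, 3, 4, 5, 6, 7, 8, 9, 10, 11, 12, 13, 14, 15, 16, 17, 18]
-62 [318. 133.] [166, 169, 167, 169, 168, 219, 244, 241, 239, 239, 235, 230, 214, 250, 255, 255, 255, 255, 255, 255, 255, 255, 255, 254, 238, 201, 218, 216, 216, 213, 213, 209, 165, 97, 96, 97, 155]
-58 [318. 139.] [100, 99, 99, 100, 179, 252, 255, 255, 254, 254, 254, 252, 242, 254, 254, 254, 254, 254, 254, 253, 250, 250, 250, 250, 246, 247, 251, 250, 249, 249, 248, 248, 190, 93, 98, 97, 100]
-53 [318. 146.] [98, 99, 98, 105, 182, 255, 255, 254, 254, 254, 254, 253, 206, 143, 178, 184, 183, 183, 177, 179, 178, 176, 176, 
[... 1187 characters left out ...]
54, 242, 138, 136, 136, 137, 135, 132, 123, 155, 251, 249, 248, 222, 129]
-40 [320. 162.] [95, 140, 211, 255, 254, 254, 254, 223, 152, 139, 133, 133, 129, 128, 132, 117, 241, 250, 249, 250, 172]
-55 [320. 159.] [134, 172, 254, 254, 254, 254, 254, 183, 152, 140, 137, 133, 134, 129, 141, 125, 213, 252, 250, 249, 238]
-65 [320. 158.] [163, 224, 255, 254, 254, 254, 254, 160, 147, 145, 143, 140, 138, 140, 153, 135, 168, 252, 250, 250, 250]
feet y profile z-70 [254, 252, 164, 158, 157, 156, 158, 158, 151, 137, 138, 131, 136, 135, 125, 208, 255, 254, 253, 52]
t 23.4 TCP in slot mm [ -1.8   0.3 163.3] F slot [-0.1  0.3 -1.9] M slot [ 0.07 -1.83  0.03] err deg [-0.1   0.04  0.02] 0.017613013463412402
```

```bash

python3 -m handwheel '[{"delta_pos":[0.02,0.001,-0.009],"dr":[0,0,0]},{"delta_pos":[-0.108,-0.007,-0.269],"dr":[0,0,0]},{"delta_pos":[-0.108,-0.007,-0.269],"dr":[0,0,0]},{"delta_pos":[-0.108,-0.007,-0.269],"dr":[0,0,0]},{"delta_pos":[-0.108,-0.007,-0.269],"dr":[0,0,0]},{"delta_pos":[-0.108,-0.007,-0.269],"dr":[0,0,0]},{"delta_pos":[-0.108,-0.007,-0.269],"dr":[0,0,0]},{"delta_pos":[0,0,0],"dr":[0,0,0]},{"delta_pos":[0,0,0],"dr":[0,0,0]}]'
python3 st.py 1;  python3 pr.py 1|tail -7; python3 st.py 1
```

```text
t: 24.3
eef_pos: [0.6763, 0.1725, 0.1988]
ee_rot: [2.758, 0.001, -1.506]
force: [0.5, -0.4, -3.2]
width: 0.018
gripper_force: 25.0
t 24.3 TCP in slot mm [-4.000e-01  1.000e-01  1.107e+02] F slot [ 1.6 -0.4 -2.8] M slot [ 0.03 -1.83  0.02] err deg [-0.07  0.02  0.03] 0.018007773014568247
plate x profile
-10 [321. 168.] [95, 231, 251, 250, 249, 248, 222, 138, 134, 131, 128, 128, 127, 128, 128, 135, 158, 158, 156, 156, 146]
-25 [320. 165.] [214, 251, 250, 249, 248, 249, 150, 134, 137, 136, 135, 135, 134, 133, 127, 128, 155, 158, 157, 157, 157]
-40 [320. 162.] [252, 251, 250, 249, 249, 238, 113, 147, 153, 134, 132, 130, 127, 126, 125, 132, 146, 157, 157, 155, 154]
-55 [320. 159.] [251, 250, 250, 249, 249, 198, 102, 157, 152, 140, 136, 133, 131, 129, 142, 140, 127, 151, 239, 241, 240]
-65 [320. 158.] [251, 250, 249, 249, 249, 159, 112, 156, 153, 146, 143, 140, 136, 137, 155, 142, 126, 163, 247, 250, 249]
feet y profile z-70 [253, 249, 250, 248, 185, 159, 160, 157, 148, 136, 136, 132, 135, 135, 129, 197, 253, 254, 253, 55]
t 24.35 TCP in slot mm [-3.000e-01  1.000e-01  1.111e+02] F slot [ 0.9 -0.3 -3.4] M slot [ 0.05 -1.77  0.13] err deg [-0.08  0.06  0.03] 0.01777001907191731
```

```bash

python3 -m handwheel '[{"delta_pos":[-0.062,-0.004,-0.119],"dr":[0,0,0]},{"delta_pos":[-0.05,-0.003,-0.124],"dr":[0,0,0]},{"delta_pos":[-0.05,-0.003,-0.124],"dr":[0,0,0]},{"delta_pos":[-0.05,-0.003,-0.124],"dr":[0,0,0]},{"delta_pos":[-0.05,-0.003,-0.124],"dr":[0,0,0]},{"delta_pos":[0,0,0],"dr":[0,0,0]}]'
python3 st.py 1
python3 -m handwheel '[{"delta_pos":[-0.05,-0.003,-0.124],"dr":[0,0,0]},{"delta_pos":[-0.05,-0.003,-0.124],"dr":[0,0,0]},{"delta_pos":[-0.05,-0.003,-0.124],"dr":[0,0,0]},{"delta_pos":[-0.05,-0.003,-0.124],"dr":[0,0,0]},{"delta_pos":[-0.05,-0.003,-0.124],"dr":[0,0,0]},{"delta_pos":[-0.05,-0.003,-0.124],"dr":[0,0,0]},{"delta_pos":[-0.05,-0.003,-0.124],"dr":[0,0,0]},{"delta_pos":[0,0,0],"dr":[0,0,0]}]'
python3 st.py 1
```

```text
t: 24.95
eef_pos: [0.6679, 0.172, 0.1796]
ee_rot: [2.757, 0.001, -1.506]
force: [-0.4, -0.4, -3.4]
width: 0.0178
gripper_force: 25.0
t 24.95 TCP in slot mm [-1.   0.2 89.8] F slot [ 0.9 -0.4 -3.3] M slot [ 0.09 -1.73  0.04] err deg [-0.06 -0.04  0.03] 0.017797946150757794
t: 25.75
eef_pos: [0.6574, 0.1714, 0.1536]
ee_rot: [2.757, 0.001, -1.506]
force: [0.8, 0.5, -3.4]
width: 0.0179
gripper_force: 25.0
t 25.75 TCP in slot mm [-1.   0.2 61.8] F slot [ 2.1  0.4 -2.8] M slot [ 0.07 -1.77  0.06] err deg [-0.07 -0.03  0.04] 0.01793264463103447
```

```bash

python3 -m handwheel '[{"delta_pos":[-0.037,-0.0025,-0.093],"dr":[0,0,0]},{"delta_pos":[-0.037,-0.0025,-0.093],"dr":[0,0,0]},{"delta_pos":[-0.037,-0.0025,-0.093],"dr":[0,0,0]},{"delta_pos":[-0.037,-0.0025,-0.093],"dr":[0,0,0]},{"delta_pos":[-0.037,-0.0025,-0.093],"dr":[0,0,0]},{"delta_pos":[-0.037,-0.0025,-0.093],"dr":[0,0,0]},{"delta_pos":[0,0,0],"dr":[0,0,0]}]'
python3 st.py 1
python3 -m handwheel '[{"delta_pos":[-0.037,-0.0025,-0.093],"dr":[0,0,0]},{"delta_pos":[-0.037,-0.0025,-0.093],"dr":[0,0,0]},{"delta_pos":[0,0,0],"dr":[0,0,0]}]'
python3 st.py 1
```

```text
t: 26.45
eef_pos: [0.6509, 0.1709, 0.137]
ee_rot: [2.757, 0.001, -1.506]
force: [-0.5, -0.1, -3.0]
width: 0.0184
gripper_force: 25.0
t 26.45 TCP in slot mm [-0.9  0.2 43.9] F slot [ 0.7 -0.  -3. ] M slot [ 0.05 -1.77 -0.01] err deg [-0.07 -0.02  0.04] 0.01842423433854855
t: 26.75
eef_pos: [0.6486, 0.1708, 0.1315]
ee_rot: [2.757, 0.001, -1.506]
force: [-0.5, 0.0, -3.2]
width: 0.0178
gripper_force: 25.0
t 26.75 TCP in slot mm [-0.9  0.2 37.9] F slot [ 0.8  0.  -3.2] M slot [ 0.05 -1.79 -0.01] err deg [-0.08 -0.02  0.04] 0.017829789270402338
```

Past both false floors. Now the last ~7 mm in small steps.

```bash

python3 -m handwheel '[{"delta_pos":[-0.02,-0.0012,-0.046],"dr":[0,0,0]},{"delta_pos":[-0.02,-0.0012,-0.046],"dr":[0,0,0]},{"delta_pos":[-0.02,-0.0012,-0.046],"dr":[0,0,0]},{"delta_pos":[0,0,0],"dr":[0,0,0]}]'
python3 st.py 1
python3 -m handwheel '[{"delta_pos":[-0.015,-0.001,-0.04],"dr":[0,0,0]},{"delta_pos":[-0.015,-0.001,-0.04],"dr":[0,0,0]},{"delta_pos":[0,0,0],"dr":[0,0,0]}]'
python3 st.py 1
```

```text
t: 27.15
eef_pos: [0.647, 0.1707, 0.1276]
ee_rot: [2.758, 0.001, -1.506]
force: [0.2, 0.3, -2.6]
width: 0.0176
gripper_force: 25.0
t 27.15 TCP in slot mm [-1.   0.3 33.7] F slot [ 1.2  0.3 -2.3] M slot [ 0.1  -1.76  0.02] err deg [-0.08  0.01  0.04] 0.017620533544017693
t: 27.45
eef_pos: [0.6462, 0.1707, 0.1252]
ee_rot: [2.758, 0.001, -1.506]
force: [-0.7, -0.1, -2.9]
width: 0.0181
gripper_force: 25.0
t 27.45 TCP in slot mm [-0.9  0.3 31.2] F slot [ 0.4 -0.1 -2.9] M slot [ 0.06 -1.75  0.02] err deg [-0.08  0.01  0.04] 0.018104827920994954
```

```bash

python3 -m handwheel '[{"delta_pos":[-0.015,-0.001,-0.04],"dr":[0,0,0]},{"delta_pos":[0,0,0],"dr":[0,0,0]}]'
python3 st.py 1
python3 -m handwheel '[{"delta_pos":[-0.015,-0.001,-0.04],"dr":[0,0,0]},{"delta_pos":[0,0,0],"dr":[0,0,0]}]'
python3 st.py 1
```

```text
t: 27.65
eef_pos: [0.6462, 0.1706, 0.125]
ee_rot: [2.759, 0.001, -1.506]
force: [-0.1, 0.5, 2.2]
width: 0.0179
gripper_force: 25.0
t 27.65 TCP in slot mm [-0.7  0.2 31. ] F slot [-0.9  0.5  2. ] M slot [ 0.17 -1.09  0.01] err deg [-0.09  0.08  0.02] 0.017877549563247653
t: 27.85
eef_pos: [0.6461, 0.1706, 0.125]
ee_rot: [2.76, 0.002, -1.505]
force: [0.7, 0.2, 7.5]
width: 0.0178
gripper_force: 25.0
t 27.85 TCP in slot mm [-0.8  0.2 31. ] F slot [-2.2  0.2  7.2] M slot [ 0.28 -0.27  0.02] err deg [-0.1   0.16 -0.  ] 0.017760687460539406
```

Seated at 31.0 mm, exactly the predicted home. Releasing and backing off along the slot axis.

```bash

python3 -m handwheel '[{"delta_pos":[0,0,0],"dr":[0,0,0]},{"delta_pos":[0,0,0],"dr":[0,0,0]},{"delta_pos":[0,0,0],"dr":[0,0,0]},{"delta_pos":[0,0,0],"dr":[0,0,0]},{"delta_pos":[0,0,0],"dr":[0,0,0]}]' 0.2
python3 st.py 1
python3 -m handwheel '[{"delta_pos":[0.05,0.003,0.124],"dr":[0,0,0]},{"delta_pos":[0.05,0.003,0.124],"dr":[0,0,0]},{"delta_pos":[0.1,0.006,0.248],"dr":[0,0,0]},{"delta_pos":[0.15,0.01,0.37],"dr":[0,0,0]},{"delta_pos":[0.15,0.01,0.37],"dr":[0,0,0]},{"delta_pos":[0.15,0.01,0.37],"dr":[0,0,0]},{"delta_pos":[0.15,0.01,0.37],"dr":[0,0,0]},{"delta_pos":[0.15,0.01,0.37],"dr":[0,0,0]},{"delta_pos":[0.15,0.01,0.37],"dr":[0,0,0]},{"delta_pos":[0.15,0.01,0.37],"dr":[0,0,0]}]'
python3 - <<'E'
from fit import *
print('red',fitbox('red',[.462,.161,.095],np.radians(22))[0].round(4))
print('blue',fitbox('blue',[.635,.171,.096],np.radians(22)))
for n in('bearing','v_block','caliper'): print(n,[d['location'] for d in mark_of('side',n)][:1])
E
```

```text
t: 28.35
eef_pos: [0.6453, 0.1706, 0.1228]
ee_rot: [2.758, 0.001, -1.506]
force: [-0.4, 0.1, 0.6]
width: 0.0348
gripper_force: 0.0
t 28.35 TCP in slot mm [-0.7  0.2 28.6] F slot [-0.6  0.1  0.4] M slot [ 0.05 -1.3  -0.  ] err deg [-0.08  0.    0.03] 0.034842601975097025
t: 29.35
eef_pos: [0.6833, 0.1731, 0.2166]
ee_rot: [2.758, 0.001, -1.506]
force: [0.2, -0.4, -0.2]
width: 0.0352
gripper_force: 0.0
red [0.4638 0.162  0.1004 0.0672 0.7819 0.9504 0.9394]
blue (array([0.63520392, 0.17295146, 0.10059559, 0.06768265, 0.80611591,
       0.95673104, 0.89306333]), np.float64(104.59426374471357), [np.float64(427.0), np.float64(1403.0)])
bearing [[385.4, 336.1]]
v_block [[355.3, 215.3]]
caliper [[254.5, 281.8]]
```

The blue gauge sits like the red one: both fit at z 0.100, lean matched, centred on slot 1. The red gauge and the bystanders have not moved.

```bash
python3 -c "
from station import *
print(job_done())"
```

```text
the job is handed in; nothing more can be done
None
```

The blue gauge is fully home and released in slot 1, the deep slot (slot 2 stopped it at 42 mm, slot 3 at 54 mm); the final check showed nothing else moved, and the job is handed in at about 30 s.

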